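Set two check balls in a valve plate, then hold out the worn ball in its dish

TASK

We are rebuilding a pump in front of a class: set the two new steel balls that are parked on rubber rings gently into the two empty seats of the valve plate, one ball in each. Then take the dish with the worn ball by its handle, lift it clear of the table with the handle still pointing to the side, and only then turn it a quarter turn in the air so that the handle points straight back to the robot's side of the table and the dish straight out to the trainees beyond the far edge; keep the dish level and the worn ball resting in its middle all the while. Leave everything else where it is, and finish still holding the dish out like that, a good hand's width (10 cm or more) above the table and touching nothing else.

Things in the scene. Friction and masses are not known exactly. Their poses are not given: they have to be found in the camera images.
- ball_a_center (a point): centre of a new check ball: bright steel, 30 mm diameter, 110 g, parked on a flat black rubber ring (42 mm outside, 8 mm high, fixed to the table), so its centre starts 19 mm above the table. The two new balls are alike
- ball_b_center (a point): centre of the other new check ball, on its own rubber ring; same sizes
- valve_plate: thick dark steel valve plate lying on the table, fixed, 180 x 120 mm (its own x, y) and 22 mm thick, with six round ball seats (holes of 25 mm through the plate, each in a thin flush brass ring) in two rows of three, 60 mm apart both ways; a 18 mm brass port sticks out 22 mm from the middle of each short side. Four seats already hold a ball, two are empty. Origin: centre of its underside, z up
- seat_a (a point): centre of the mouth of one empty seat, level with the plate's top (22 mm above the table). A ball set in a seat rests on the rim of the hole, its lowest 7 mm sunk in, its centre 8 mm above this point. In the plate's own axes this seat lies at (0, -30) mm, the middle of a row
- seat_b (a point): centre of the mouth of the other empty seat, at (60, 30) mm in the plate's own axes, the end of the other row; same shape
- set_0_center (a point): centre of one of the four 30 mm balls already in their seats; stays there
- set_1_center (a point): centre of one of the four 30 mm balls already in their seats; stays there
- set_2_center (a point): centre of one of the four 30 mm balls already in their seats; stays there
- set_3_center (a point): centre of one of the four 30 mm balls already in their seats; stays there
- dish_mid (a point): middle of the dish: the point, 19 mm above the dish's underside, where the centre of a ball resting in the middle lies. The dish is a shallow round aluminium pan, 139 mm across, 19 mm high at the rim, rising gently from a flat spot of 24 mm diameter in the middle, 4 mm thick there; about 160 g, loose on the table. Its axes: z up; the handle points along its -x
- dish_grip (a point): the place to grip on the dish's handle: on the centre line of the straight black bar handle, 108 mm from the middle of the dish, 30 mm above the dish's underside; axes as the dish, handle along x. The grip bar is 16 mm wide, 16 mm high and 85 mm long (81 to 166 mm from the middle of the dish), with flat sides
- worn_ball_center (a point): centre of the worn check ball, steel, also 30 mm diameter, 110 g, lying loose in the middle of the dish; it rolls if the dish is tilted by more than a few degrees or jerked
- trainee_side (a point): a point on the table top straight ahead of the robot, on the trainees' side, 155 mm short of the table's far edge; nothing is there to see; axes as the robot's base (x away from the robot, y to its left, z up)
- hardener_tin: bystander: small white tin with a cap, 60 mm across, 73 mm high; origin at the centre of its underside
- activator_tin: bystander: white tin with a cap, 52 mm across, 93 mm high; origin at the centre of its underside
- cup: bystander: red cup, 72 mm across at the rim, 82 mm high; origin at the centre of its underside
- wrench: bystander: steel open-ended wrench, 170 mm long, lying flat; origin at its middle, underside; its length along x
- putty_knife: bystander: putty knife with an orange handle, 230 mm long, lying flat; origin at its middle, underside; its length along x
- tape: bystander: roll of tape, 96 mm across, 50 mm high, lying flat; origin at the centre of its underside

How it is judged:
On the way, in this order (a step that is already met when the one before it is completed fails the run):
1. the two new balls rest in the two empty seats, one in each, let go (((horizontal distance between ball_a_center and seat_a below 0.006 m and z of ball_a_center in the frame of seat_a between 0.004 and 0.012 m and contact force between the fingers and ball_a below 0.1 N and horizontal distance between ball_b_center and seat_b below 0.006 m and z of ball_b_center in the frame of seat_b between 0.004 and 0.012 m and contact force between the fingers and ball_b below 0.1 N) or (horizontal distance between ball_a_center and seat_b below 0.006 m and z of ball_a_center in the frame of seat_b between 0.004 and 0.012 m and contact force between the fingers and ball_a below 0.1 N and horizontal distance between ball_b_center and seat_a below 0.006 m and z of ball_b_center in the frame of seat_a between 0.004 and 0.012 m and contact force between the fingers and ball_b below 0.1 N))), for 0.3 s.
2. the dish is lifted clear of the table (3 cm or more), held level by the robot with the worn ball in its middle, its handle still pointing to the side (contact force between the fingers and dish above 1 N and angle between dish_mid's own z axis and vertical below 0.12 rad and distance between worn_ball_center and dish_mid below 0.018 m and height (world z) of dish_mid above 0.049 m and angle between the x axis of dish_mid and the x axis of trainee_side, either way round above 0.9 rad), for 0.05 s.
At the end, for the whole second after the job is handed in: one new ball rests in each seat that was empty (within 6 mm), the other four still in theirs; the fingers hold the dish still, underside 10 cm or more up, level within 7 degrees, handle straight back (-x) within 16 degrees, the worn ball within 18 mm of its middle, nothing else touching (contact force between the fingers and dish above 1 N and angle between dish_mid's own z axis and vertical below 0.12 rad and distance between worn_ball_center and dish_mid below 0.018 m and height (world z) of dish_mid between 0.119 and 0.35 m and angle between the x axis of dish_mid and the x axis of trainee_side, either way round below 0.28 rad and x of trainee_side in the frame of dish_mid above -0.1 m and ((horizontal distance between ball_a_center and seat_a below 0.006 m and z of ball_a_center in the frame of seat_a between 0.004 and 0.012 m and contact force between the fingers and ball_a below 0.1 N and horizontal distance between ball_b_center and seat_b below 0.006 m and z of ball_b_center in the frame of seat_b between 0.004 and 0.012 m and contact force between the fingers and ball_b below 0.1 N) or (horizontal distance between ball_a_center and seat_b below 0.006 m and z of ball_a_center in the frame of seat_b between 0.004 and 0.012 m and contact force between the fingers and ball_a below 0.1 N and horizontal distance between ball_b_center and seat_a below 0.006 m and z of ball_b_center in the frame of seat_a between 0.004 and 0.012 m and contact force between the fingers and ball_b below 0.1 N)) and distance of each of set_0_center, set_1_center, set_2_center, set_3_center from where it was at the start of the episode below 0.006 m and linear speed of dish below 0.03 m/s and angular speed of dish below 0.15 rad/s and contact force between dish and valve_plate below 0.05 N and contact force between dish and hardener_tin below 0.05 N and contact force between dish and activator_tin below 0.05 N and contact force between dish and cup below 0.05 N and contact force between dish and wrench below 0.05 N and contact force between dish and putty_knife below 0.05 N and contact force between dish and tape below 0.05 N and contact force between each of the arm, the fingers and worn_ball below 0.05 N); the arm keeps its last pose, push and grip.
It fails at once if the worn ball strays more than 30 mm from the middle of the dish (distance between worn_ball_center and dish_mid above 0.03 m).
It fails at once if the dish tips by more than 15 degrees (angle between dish_mid's own z axis and vertical above 0.26 rad).
It fails at once if a new ball is dropped or thrown instead of being set down gently (loose and faster than 0.6 m/s) ((linear speed of ball_a above 0.6 m/s and contact force between the fingers and ball_a below 0.01 N) or (linear speed of ball_b above 0.6 m/s and contact force between the fingers and ball_b below 0.01 N)).
It fails at once if a ball that was already in its seat is knocked out (distance of any of set_0_center, set_1_center, set_2_center, set_3_center from where it was at the start of the episode above 0.01 m).
It fails at once if a bystander is pushed more than 30 mm or tipped over (distance of any of hardener_tin, activator_tin, cup, wrench, putty_knife, tape from where it was at the start of the episode above 0.03 m or angle between any of hardener_tin, activator_tin, cup, wrench, putty_knife, tape's own z axis and vertical above 0.5 rad).
It also fails if it takes over 61 s, if anything falls off the work surface, if the arm or the gripper's body presses on something with over 40 N, if the wrist force passes 120 N, or if a joint passes its speed limit or range.

ROBOT

A 7-joint arm with a two-finger parallel gripper is mounted at the origin on the work surface. World frame = base frame: x ahead of the robot, y to its left, z up, the work surface at z = 0. Lengths are in m, angles in rad, forces in N, time in s.
With the tool pointing down it reaches from about 0.35 to 0.775 m from the base axis. Payload 3.1 kg.
Tool frame: the origin (TCP) lies between the finger pads; the fingertips stand 19 mm ahead of it and the grasp point (between the pads) is the TCP; z points along the fingers, y is the line along which they close (so a half turn about z gives the same grasp; the last joint's range is limited). The gripper opens to 85 mm and grips with 20 to 120 N. Pads are 22 mm wide; open, the fingers measure 114 mm over their backs; the gripper's body (76 mm by 85 mm) begins 54 mm behind the grasp point. The pads swing forward as they close: fully open they stand 13 mm farther back than shut.
Start: joints at [-1.174, 0.311, 0.014, 1.512, -0.004, 1.319, -0.027], TCP at [0.234, 0.498, 0.25] pointing down, gripper open.
Joint ranges: [-2.7, 2.7], [-0.3, 1.91], [-1.27, 1.3], [0.12, 2.57], [-1.44, 4.58], [0.2, 2.03], [-3.05, 3.05]. Speed limits (rad/s): [2.79, 2.79, 3.14, 3.14, 3.14, 3.14, 3.14].

INTERFACE

Orientations are given as a unit quaternion [w, x, y, z].
In Python, from rig import ctrl gives the robot as it stands.
- The arm moves only by the shell command python3 -m handwheel 'ROWS' [FORCE]. ROWS is JSON, a list that holds one entry, the list of rows, each a list of 7 numbers: the turn, a rotation vector about the tool's x, y, z in rad, then the shift along the tool's x, y, z in m, then the finger opening in m, from 0 to 0.0854. A call has 1 to 20 rows; each row shifts and turns the commanded pose from where the row before left it, along the tool's axes as they then stand; what a row does not reach is not made up. A row lasts 1/8 s, in which the tool goes at most 62.5 mm and 10.7 degrees, less where a joint would pass 70% of its speed; a pose out of reach is approached as far as the arm can. A call is refused whole if a number of a shift passes 0.0625 or a number of a turn 0.188, either way. A call with a gripper value outside its range is refused whole. The fingers move at their own pace and stop on an object; FORCE is the grip in N (left out, the last holds). Time passes only in rows, so rows that do not move let the fingers close. It gives the time, the measured TCP pose, the force, the opening and the grip force at its end, in the units of the state.
- ctrl.sense(): the state, without advancing time (a new reading comes with each control period).
- ctrl.grab_frame(name): name is "scene" or "top"; returns (picture, depth): 420x560x3 uint8, red, green, blue; 420x560 float32, m along the optical axis (not along the pixel's ray), 0 where there is no reading.
- ctrl.calibration(name): a dict with "K" (3x3 intrinsics, pixels), "k1" (the pictures are not rectified: a ray, as slopes to the right and down, at radius r is drawn at 1 + k1 r^2 times it, then the intrinsics apply), "xyz" and "rotation" of the camera in the world. Camera axes: x right, y down, z forward; pixel columns grow to the right and rows downward; lengths in m; the calibration is good to about 2 mm. A picture is of the moment at which its call begins. calibration takes no time and is no camera call.
- ctrl.hand_in(): hands the job in; it is judged then, once.
The state is a dict: "clock": time; "joint_positions": joint angles; "joint_vel": joint speeds; "tau": joint torques, N m; "tcp_pos": TCP position; "tool_rot": TCP orientation; "wrist_force": force on the tool from outside, world axes, zero at the start; "torque": the same for the moment, N m; "grip_width": opening from 0.0 (shut) to 1.0 (fully open); "finger_force": force on a finger pad.
Only numpy, scipy, OpenCV 4.12 (cv2) and the standard library are available. Lean on these libraries where they do the work, as an engineer would, in place of code of your own. Each camera call takes 0.05 s, during which the arm holds its last target. There are 200 camera calls.

## Working session

There is one attempt and no reset: what is moved stays moved. The work goes in short steps, Python scripts to look and compute and a shell command to move; the robot and the scene stay as the last step left them, time stands still between calls to the robot, and variables do not carry over. Pictures are saved under pics/ and viewed, at most 10 in all, crops included, and the job is handed in when it is done.

```bash
ls; mkdir -p pics; cat > h.py <<'E'
import numpy as np, cv2
from rig import ctrl
def load(n):
    return np.load(f'pics/{n}.npz')
def snap(n, out):
    im,d=ctrl.grab_frame(n); np.savez(f'pics/{out}.npz',im=im,d=d); cv2.imwrite(f'pics/{out}.png',im[:,:,::-1]); return im,d
def ray(n,uv):
    c=ctrl.calibration(n); K=np.array(c['K']); p=cv2.undistortPoints(np.array(uv,float).reshape(-1,1,2),K,np.array([c['k1'],0,0,0.]))[:,0]
    R=np.array(c['rotation']); R=R if R.shape==(3,3) else None
    return np.array(c['xyz']), np.c_[p,np.ones(len(p))]@R.T
def onz(n,uv,z):
    o,r=ray(n,uv); return o+r*((z-o[2])/r[:,2])[:,None]
E
python3 - <<'E'
from h import *
for n in('top','scene'): snap(n,n+'0'); print(ctrl.calibration(n))
print(ctrl.sense())
E
```

```text
pics
{'K': array([[448.89350668,   0.        , 279.73044119],
       [  0.        , 448.89350668, 212.02047389],
       [  0.        ,   0.        ,   1.        ]]), 'k1': 0.029065194148595676, 'xyz': array([ 0.34830826, -0.07014734,  1.15150888]), 'rotation': array([-0.07754686,  0.71776583, -0.68776377,  0.0760243 ])}
{'K': array([[463.6692082 ,   0.        , 281.24446822],
       [  0.        , 463.6692082 , 210.77299067],
       [  0.        ,   0.        ,   1.        ]]), 'k1': -0.02050110332991745, 'xyz': array([1.28454363, 0.58287387, 1.11682371]), 'rotation': array([-0.1450925 ,  0.36214629,  0.86283742, -0.32141845])}
{'clock': 0.1, 'joint_positions': array([-1.17374068,  0.31164793,  0.01401993,  1.5129154 , -0.00440916,
        1.31922584, -0.02718967]), 'joint_vel': array([ 1.03317221e-03, -2.47180227e-03, -5.99882225e-05, -4.36562140e-03,
       -1.25050772e-03,  1.53777817e-03,  4.04341935e-04]), 'tau': array([ 7.36153470e-04, -3.80859733e+01,  1.46774962e-01, -2.31244165e+01,
        1.24445750e-02,  8.02864437e-03,  1.19906576e-05]), 'tcp_pos': array([0.23337612, 0.49733575, 0.24932096]), 'tool_rot': array([-1.91668048e-04,  2.17593567e-01,  9.76038866e-01, -1.06573191e-03]), 'wrist_force': array([ 0.46323717, -0.8319417 , -0.07856219]), 'torque': array([-0.04301886, -0.04622622,  0.00741428]), 'finger_force': 0.0, 'grip_width': 0.9972210267396001}
```

```bash
sed -i "s/    R=np.array(c\['rotation'\]).*/    from scipy.spatial.transform import Rotation as Ro; q=c['rotation']; R=Ro.from_quat(np.r_[q[1:],q[0]]).as_matrix()/" h.py
python3 - <<'E'
import cv2
a=cv2.imread('pics/top0.png'); cv2.imwrite('pics/top0b.png',cv2.resize(a,(800,600),interpolation=cv2.INTER_CUBIC))
E
```

```text
(no output)
```

View pics/top0b.png

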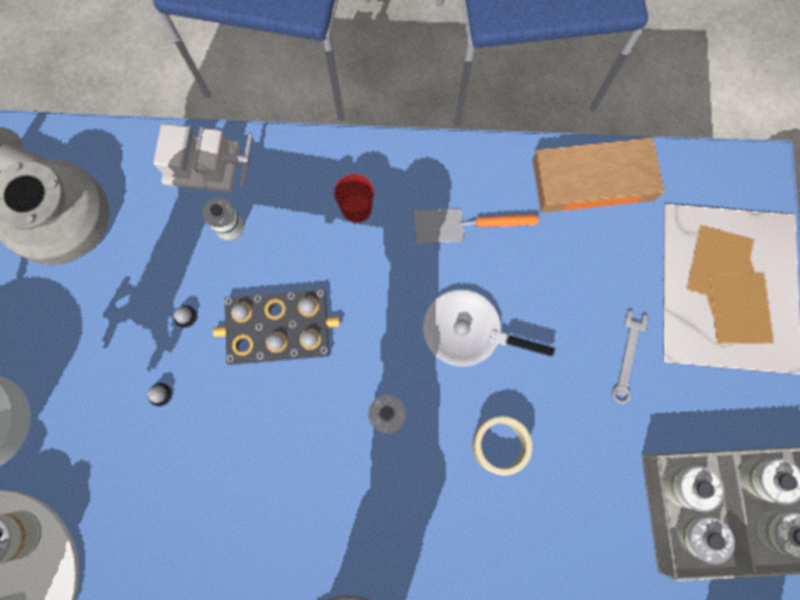

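View pics/scene0.png

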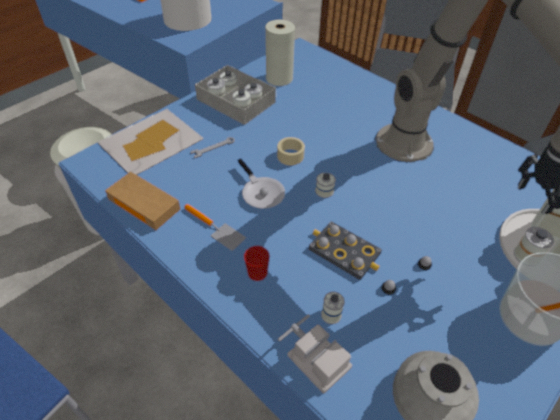

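```bash
python3 - <<'E'
import cv2
a=cv2.imread('pics/top0.png')
cv2.imwrite('pics/c1.png',cv2.resize(a[185:295,95:245],(750,550),interpolation=cv2.INTER_CUBIC))
cv2.imwrite('pics/c2.png',cv2.resize(a[190:270,280:400],(780,520),interpolation=cv2.INTER_CUBIC))
E
```

```text
(no output)
```

View pics/c1.png

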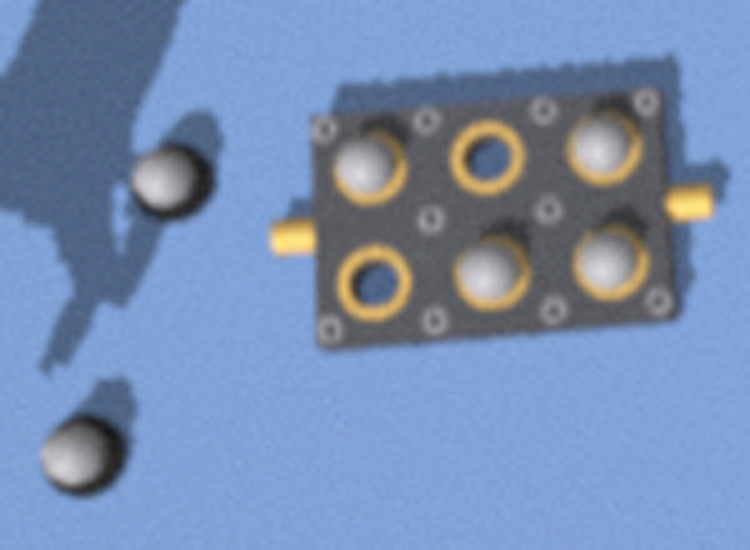

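View pics/c2.png

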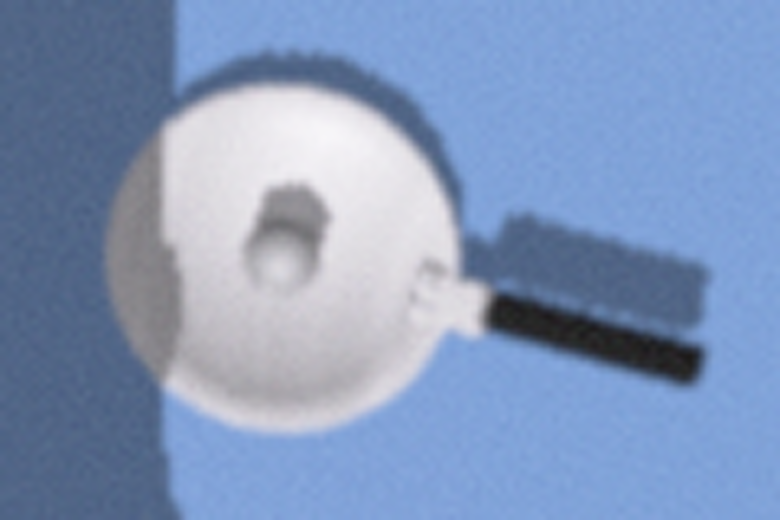

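```bash
cat > m.py <<'E'
from h import *
P1=lambda p:(np.array(p,float)+.5)/5-.5+[95,185]
P2=lambda p:(np.array(p,float)+.5)/6.5-.5+[280,190]
np.set_printoptions(precision=4,suppress=True)
s=np.array([[370,168],[488,157],[604,148],[374,284],[492,272],[610,261]])
S=onz('top',P1(s),.022)[:,:2]
# own coords: seat_b (60,30) is at image (374,284); seat_a (0,-30) at (488,157)
M=np.array([[60,-30],[0,-30],[-60,-30],[60,30],[0,30],[-60,30]])/1000
c=S.mean(0); U,_,V=np.linalg.svd(M.T@(S-c)); R=(U@V).T
print('plate',c,'yaw',np.degrees(np.arctan2(R[1,0],R[0,0])),'det',np.linalg.det(R)); F=M@R.T+c; print('res mm',(S-F)*1000)
print('seat_a',F[1],'seat_b',F[3])
print('balls',onz('top',P1([[163,180],[74,455]]),.019)); print('rings',onz('top',P1([[172,181.5],[85,455]]),.008))
D=onz('top',P2([[284,258]]),.019)[0]; W=onz('top',P2([[282,255]]),.019)[0]
H=onz('top',P2([[490,312],[700,364]]),.038)
print('dish',D,'worn',W,'handle',H)
h=H[1]-H[0]; print('handle yaw',np.degrees(np.arctan2(h[1],h[0])), 'from D', [ (np.linalg.norm((x-D)[:2]),np.degrees(np.arctan2((x-D)[1],(x-D)[0]))) for x in H])
d=np.load('pics/top0.npz')['d']
def dep(uv):
    o,r=ray('top',uv); return np.array([o+rr*np.median(d[int(v)-1:int(v)+3,int(u)-1:int(u)+3]) for (u,v),rr in zip(uv,r)])
print(dep(np.r_[P1([[163,180],[74,455],[430,220],[548,210],[200,400]]),P2([[284,258],[600,338]])]))
E
python3 m.py
```

```text
plate [0.5479 0.1583] yaw 97.60179356371819 det 0.9999999999999999
res mm [[-0.1537 -0.2011]
 [ 0.2387 -0.4935]
 [-0.43   -0.0886]
 [-0.4264 -0.0568]
 [ 0.2711  0.3597]
 [ 0.5004  0.4803]]
seat_a [0.5776 0.1623] seat_b [0.5102 0.2138]
balls [[0.5593 0.3272 0.019 ]
 [0.4183 0.3548 0.019 ]]
rings [[0.5608 0.3263 0.008 ]
 [0.4192 0.3535 0.008 ]]
dish [ 0.5582 -0.1757  0.019 ] worn [ 0.5594 -0.1749  0.019 ] handle [[ 0.5369 -0.2537  0.038 ]
 [ 0.5202 -0.3343  0.038 ]]
handle yaw -101.71539817647066 from D [(np.float64(0.08088109335218939), np.float64(-105.23087138910422)), (np.float64(0.16307894697159986), np.float64(-103.45811709969888))]
[[ 0.5569  0.3226  0.0321]
 [ 0.4176  0.3505  0.0304]
 [ 0.5439  0.1886  0.0215]
 [ 0.5516  0.1289  0.0219]
 [ 0.4498  0.3022 -0.0014]
 [ 0.5557 -0.1744  0.0323]
 [ 0.5285 -0.2959  0.0386]]
```

```bash
cat > go.py <<'E'
import sys
from h import *
from scipy.spatial.transform import Rotation as Ro
np.set_printoptions(precision=4,suppress=True)
def need(x,y,z,yl):  # yl: wanted direction of tool y, deg
    s=ctrl.sense(); q=s['tool_rot']; R=Ro.from_quat(np.r_[q[1:],q[0]]); c=R.as_matrix()
    a=np.radians(yl); ya=np.array([np.cos(a),np.sin(a),0]); za=np.array([0,0,-1.]); T=Ro.from_matrix(np.c_[np.cross(ya,za),ya,za])
    print('t',round(float(s['clock']),2),'tcp',s['tcp_pos'],'yline',np.degrees(np.arctan2(c[1,1],c[0,1])),'grip',s['grip_width'],'ff',s['finger_force'],'F',s['wrist_force'])
    print('turn',(R.inv()*T).as_rotvec(),'then shift',T.inv().apply(np.array([x,y,z])-s['tcp_pos']),'j',s['joint_positions'])
if __name__=='__main__': need(*map(float,sys.argv[1:]))
E
python3 go.py 0.560 0.3268 0.12 52.6
```

```text
t 0.1 tcp [0.2334 0.4973 0.2493] yline 64.8645178145278 grip 0.9972210267396001 ff 0.0 F [ 0.4632 -0.8319 -0.0786]
turn [-0.0021  0.0003  0.2141] then shift [-0.3631  0.0629  0.1293] j [-1.1737  0.3116  0.014   1.5129 -0.0044  1.3192 -0.0272]
```

```bash
python3 -m handwheel '[[[0,0,0.107,0,0,0,0.06],[0,0,0.107,0,0,0,0.06],[0,0,0,-0.02,0.0033,0,0.06],[0,0,0,-0.0363,0.0063,0,0.06],[0,0,0,-0.0363,0.0063,0.005,0.06],[0,0,0,-0.0363,0.0063,0.01,0.06],[0,0,0,-0.0363,0.0063,0.01,0.06],[0,0,0,-0.0363,0.0063,0.015,0.06],[0,0,0,-0.0363,0.0063,0.02,0.06],[0,0,0,-0.0363,0.0063,0.02,0.06],[0,0,0,-0.0363,0.0063,0.02,0.06],[0,0,0,-0.0363,0.0063,0.015,0.06],[0,0,0,-0.02,0.003,0.01,0.06],[0,0,0,-0.0163,0.003,0.005,0.06],[0,0,0,0,0,0,0.06],[0,0,0,0,0,0,0.06]]]' 25; python3 go.py 0.560 0.3268 0.032 52.6
```

```text
clock: 2.1
tcp_pos: [0.577, 0.3195, 0.121]
tool_rot: [-0.0, 0.32, 0.948, 0.001]
wrist_force: [-0.5, -1.1, -0.1]
grip_width: 0.7
finger_force: 0.0
t 2.1 tcp [0.577  0.3195 0.121 ] yline 52.714804560832924 grip 0.7004421438576078 ff 0.0 F [-0.51   -1.061  -0.1181]
turn [ 0.0013 -0.0013  0.002 ] then shift [ 0.018  -0.0046  0.089 ] j [-0.6389  0.6253  0.1749  1.3652 -0.1132  1.1601  0.4687]
```

```bash
python3 -m handwheel '[[[0,0,0,0.01,-0.0025,0,0.06],[0,0,0,0.008,-0.002,0.01,0.06],[0,0,0,0,0,0.015,0.06],[0,0,0,0,0,0.015,0.06],[0,0,0,0,0,0,0.06]]]'; python3 go.py 0.560 0.3268 0.032 52.6; python3 -c "
from h import *
im,d=snap('top','g1'); a=cv2.resize(im[150:260,60:170],(550,550),interpolation=cv2.INTER_CUBIC)
im,d=snap('scene','g1s'); b=cv2.resize(im[230:300,390:460],(550,550),interpolation=cv2.INTER_CUBIC)
cv2.imwrite('pics/g1c.png',cv2.resize(np.hstack([a,b]),(800,400))[:,:,::-1])"
```

```text
clock: 2.72
tcp_pos: [0.5597, 0.3238, 0.0777]
tool_rot: [-0.001, 0.321, 0.947, -0.002]
wrist_force: [-0.1, -0.6, -0.0]
grip_width: 0.701
finger_force: 0.0
t 2.73 tcp [0.5597 0.3238 0.0777] yline 52.566531767024784 grip 0.7009725223258441 ff 0.0 F [-0.0774 -0.5508 -0.0173]
turn [-0.0047 -0.0014 -0.0006] then shift [0.0016 0.0026 0.0457] j [-0.6592  0.6455  0.1693  1.4457 -0.1155  1.065   0.4506]
```

View pics/g1c.png

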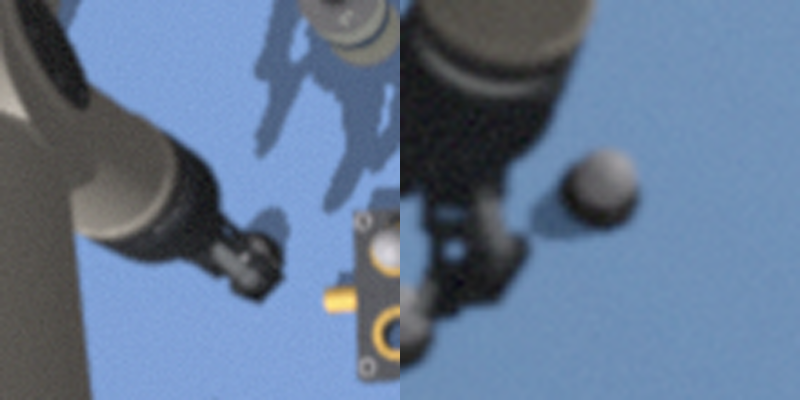

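The crop shows the gripper over ball A (about (262,245) in the left half), hiding it; the right half shows ball B free at (605,188). I'm continuing the descent with small corrections.

```bash
python3 -m handwheel '[[[-0.0047,-0.0014,0,0.0016,0.0026,0.0,0.06],[0,0,0,0,0,0.015,0.06],[0,0,0,0,0,0.015,0.06],[0,0,0,0,0,0.01,0.06],[0,0,0,0,0,0.0057,0.06],[0,0,0,0,0,0,0.06],[0,0,0,0,0,0,0.06]]]'; python3 go.py 0.560 0.3268 0.032 52.6
```

```text
clock: 3.7
tcp_pos: [0.5619, 0.3285, 0.0351]
tool_rot: [0.002, 0.321, 0.947, 0.002]
wrist_force: [0.3, 0.5, -0.1]
grip_width: 0.705
finger_force: 0.0
t 3.7 tcp [0.5619 0.3285 0.0351] yline 52.60299277367649 grip 0.7045547701421422 ff 0.0 F [ 0.271   0.5324 -0.0803]
turn [0.0057 0.0018 0.    ] then shift [ 0.0005 -0.0025  0.0031] j [-0.6583  0.694   0.1612  1.477  -0.1249  0.9747  0.4539]
```

```bash
python3 -m handwheel '[[[0,0,0,0,0,0,0.06],[0,0,0,0,0,0,0.06]]]' >/dev/null; python3 go.py 0.560 0.3268 0.032 52.6
```

```text
t 3.95 tcp [0.5617 0.3284 0.0351] yline 52.6043341328414 grip 0.7006209185039102 ff 0.0 F [-0.2449  0.3279  0.1407]
turn [0.0055 0.0017 0.0001] then shift [ 0.0004 -0.0023  0.0031] j [-0.6583  0.6939  0.1612  1.4773 -0.1249  0.9747  0.4539]
```

```bash
python3 -m handwheel '[[[0.004,0,0,0.0004,-0.0023,0.003,0.06],[0,0,0,0,0,0,0.06],[0,0,0,0,0,0,0.045],[0,0,0,0,0,0,0.035],[0,0,0,0,0,0,0.02],[0,0,0,0,0,0,0.02],[0,0,0,0,0,0,0.02],[0,0,0,0,0,0,0.02]]]' 25; python3 go.py 0.560 0.3268 0.032 52.6
```

```text
clock: 4.95
tcp_pos: [0.5611, 0.3284, 0.0327]
tool_rot: [0.002, 0.32, 0.947, 0.002]
wrist_force: [3.2, 3.8, 1.9]
grip_width: 0.325
finger_force: 24.7
t 4.95 tcp [0.5611 0.3284 0.0327] yline 52.63224301620112 grip 0.3250576585520682 ff 24.676613509655 F [3.1669 3.8055 1.8649]
turn [0.0054 0.0023 0.0006] then shift [-0.0001 -0.002   0.0007] j [-0.6591  0.6958  0.1609  1.4807 -0.1248  0.9693  0.4537]
```

```bash
python3 -m handwheel '[[[0,0,0,0,0,-0.005,0.02],[0,0,0,0,0,-0.01,0.02],[0,0,0,0,0,-0.02,0.02],[0,0,0,0,0,-0.02,0.02],[0,0,0,0,0,-0.02,0.02],[0,0,0,0,0,0,0.02],[0,0,0,0,0,0,0.02]]]'; python3 go.py 0.5776 0.1623 0.12 52.6; python3 -c "
from h import *
im,d=snap('top','g2'); a=cv2.resize(im[150:260,60:170],(550,550),interpolation=cv2.INTER_CUBIC)
im,d=snap('scene','g2s'); b=cv2.resize(im[210:310,350:450],(550,550),interpolation=cv2.INTER_CUBIC)
cv2.imwrite('pics/g2c.png',cv2.resize(np.hstack([a,b]),(800,400))[:,:,::-1])"
```

```text
clock: 5.82
tcp_pos: [0.5587, 0.3258, 0.1055]
tool_rot: [-0.0, 0.321, 0.947, -0.001]
wrist_force: [-0.9, 0.3, -1.8]
grip_width: 0.328
finger_force: 24.8
t 5.83 tcp [0.5587 0.3258 0.1055] yline 52.58116812415424 grip 0.32750239447602214 ff 24.7691148519516 F [-0.9287  0.318  -1.8398]
turn [-0.0021  0.0006 -0.0003] then shift [-0.1143 -0.1184 -0.0145] j [-0.6656  0.6158  0.1736  1.4223 -0.1099  1.1147  0.443 ]
```

View pics/g2c.png

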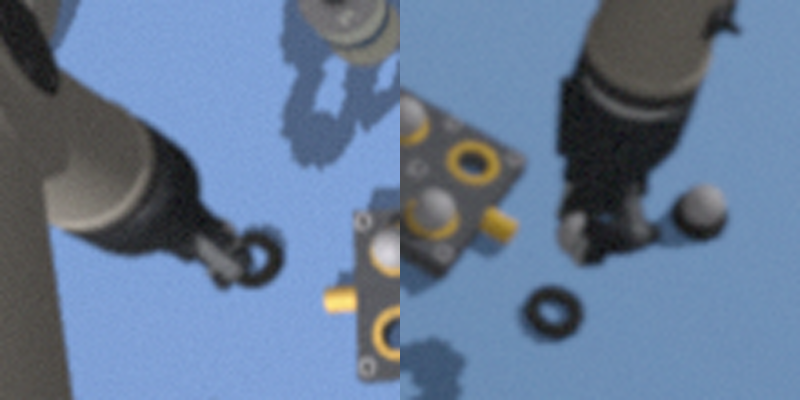

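```bash
python3 - <<'E'
from h import *
np.set_printoptions(precision=4,suppress=True)
print('ring top-crop',onz('top',[[60+260/3.636-.4,150+260/3.636-.4]],.008))
im=load('g2s')['im'].astype(int); 
m=(im.max(2)<75).astype(np.uint8); m[:276]=0; m[300:]=0; m[:,:375]=0; m[:,402:]=0
ys,xs=np.nonzero(m); print(len(xs),xs.min(),xs.max(),ys.min(),ys.max())
print('ring scene', onz('scene',[[(xs.min()+xs.max())/2,(ys.min()+ys.max())/2]],.006))
# seats & ball B in scene0
E
python3 - <<'E'
import cv2,numpy as np
a=cv2.imread('pics/g2s.png'); t=cv2.imread('pics/g2.png')
A=cv2.resize(a[225:305,365:445],(480,480),interpolation=cv2.INTER_CUBIC); B=cv2.resize(t[200:240,108:148],(320,320),interpolation=cv2.INTER_CUBIC)
o=np.zeros((480,800,3),np.uint8); o[:,:480]=A; o[:320,480:]=B; cv2.imwrite('pics/c3.png',o)
E
```

```text
ring top-crop [[0.5605 0.3209 0.008 ]]
91 381 394 282 294
ring scene [[0.5665 0.3288 0.006 ]]
```

View pics/c3.png

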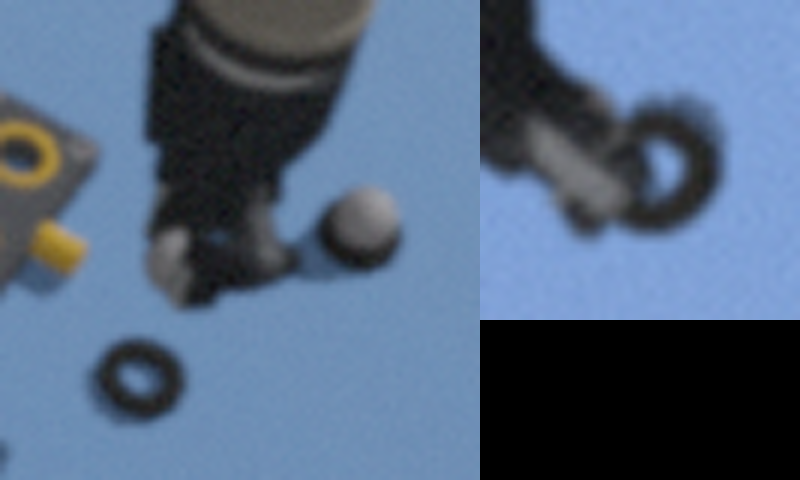

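```bash
cat >> h.py <<'E'
def proj(n,X):
    c=ctrl.calibration(n); from scipy.spatial.transform import Rotation as Ro; q=c['rotation']; R=Ro.from_quat(np.r_[q[1:],q[0]])
    p=R.inv().apply(np.atleast_2d(X)-c['xyz']); return cv2.projectPoints(p,np.zeros(3),np.zeros(3),np.array(c['K']),np.array([c['k1'],0,0,0.]))[0][:,0]
E
python3 - <<'E'
from h import *
np.set_printoptions(precision=4,suppress=True)
print('ring scene',onz('scene',[[388.2,288.1]],.006),'top',onz('top',[[129.3,220.3]],.008))
t=np.array([.5587,.3258,.1055]); a=np.radians(52.6); y=np.array([np.cos(a),np.sin(a),0]); x=np.cross(y,[0,0,-1.])
for dz in(-.009,-.013,-.017):
  for dx in(-.01,0,.01): print(dz,dx,((proj('scene',t+[0,0,dz]+dx*x)[0]-[365,225])*6),((proj('top',t+[0,0,dz]+dx*x)[0]-[108,200])*8+[480,0]))
print('fingers',(proj('scene',[t+y*.022-[0,0,.01],t-y*.022-[0,0,.01]])-[365,225])*6)
print('ring expected in scene from top',proj('scene',[[.561,.326,.006]]))
s=load('scene0')['d'];g=load('g2s')['d']; print(g[264:274,388:402])
E
```

```text
ring scene [[0.5654 0.3304 0.006 ]] top [[0.5624 0.3257 0.008 ]]
-0.009 -0.01 [156.9944 256.8132] [575.9571  90.9275]
-0.009 0 [178.6332 254.2321] [552.3862 115.9766]
-0.009 0.01 [200.2282 251.6551] [528.7288 141.1106]
-0.013 -0.01 [155.2289 261.9166] [580.5626  93.8184]
-0.013 0 [176.8169 259.3369] [557.0854 118.7813]
-0.013 0.01 [198.3613 256.7614] [533.5223 143.8285]
-0.017 -0.01 [153.4719 266.9952] [585.1346  96.6884]
-0.017 0 [175.0094 264.417 ] [561.7504 121.5656]
-0.017 0.01 [196.5035 261.8428] [538.2808 146.5266]
fingers [[193.4963 296.7911]
 [163.2009 215.1633]]
ring expected in scene from top [[387.8425 286.199 ]]
[[1.3587 1.3619 1.2469 1.2367 1.2355 1.2322 1.2317 1.2234 1.191  1.1735
  1.1766 1.1777 1.1807 1.3585]
 [1.3572 1.3572 1.2382 1.2302 1.2328 1.2286 1.226  1.2312 1.1936 1.1821
  1.1811 1.1811 1.1928 1.1894]
 [1.3507 1.3471 1.2372 1.2321 1.2287 1.2282 1.2251 1.2222 1.1915 1.1852
  1.1767 1.1791 1.1849 1.1918]
 [1.352  1.24   1.2375 1.2297 1.2218 1.2273 1.2242 1.2039 1.1933 1.186
  1.1797 1.1838 1.1811 1.1827]
 [1.3454 1.2362 1.2334 1.2286 1.2252 1.2276 1.2211 1.2025 1.1855 1.1834
  1.1826 1.1857 1.1786 1.1543]
 [1.3455 1.2346 1.2354 1.2243 1.226  1.2214 1.2201 1.2037 1.1966 1.1907
  1.187  1.1866 1.1642 1.1556]
 [1.3474 1.3433 1.2307 1.2276 1.2263 1.223  1.2125 1.2131 1.2098 1.1997
  1.1948 1.1751 1.1676 1.1556]
 [1.3397 1.3397 1.2328 1.2293 1.2257 1.2224 1.2109 1.2064 1.2095 1.204
  1.1768 1.1722 1.1667 1.1625]
 [1.342  1.341  1.3406 1.2353 1.2289 1.2253 1.2152 1.2133 1.2077 1.2033
  1.1771 1.1732 1.1662 1.1577]
 [1.3347 1.3373 1.3383 1.335  1.2363 1.2218 1.217  1.2153 1.2101 1.2062
  1.204  1.1772 1.1665 1.1606]]
```

```bash
python3 -m handwheel '[[[0,0,0,-0.007,-0.0074,-0.004,0.02],[0,0,0,-0.014,-0.0145,-0.005,0.02],[0,0,0,-0.02,-0.02,-0.005,0.02],[0,0,0,-0.02,-0.021,0,0.02],[0,0,0,-0.02,-0.021,0,0.02],[0,0,0,-0.018,-0.019,0,0.02],[0,0,0,-0.01,-0.01,0,0.02],[0,0,0,-0.0053,-0.0055,0,0.02],[0,0,0,0,0,0,0.02],[0,0,0,0,0,0,0.02],[0,0,0,0,0,0,0.02]]]'; python3 go.py 0.5776 0.1623 0.043 52.6
```

```text
clock: 7.3
tcp_pos: [0.5783, 0.1646, 0.1206]
tool_rot: [0.001, 0.32, 0.948, 0.0]
wrist_force: [0.5, 0.7, -0.8]
grip_width: 0.328
finger_force: 24.8
t 7.3 tcp [0.5783 0.1646 0.1206] yline 52.719054468336815 grip 0.3280394054166811 ff 24.791183173656464 F [ 0.5458  0.6955 -0.8295]
turn [0.0011 0.0009 0.0021] then shift [-0.0009 -0.0023  0.0776] j [-0.4461  0.514   0.2021  1.5547 -0.1119  1.0828  0.7031]
```

```bash
python3 -m handwheel '[[[0,0,0,-0.0009,-0.0023,0.01,0.02],[0,0,0,0,0,0.015,0.02],[0,0,0,0,0,0.015,0.02],[0,0,0,0,0,0.015,0.02],[0,0,0,0,0,0.008,0.02],[0,0,0,0,0,0.004,0.02],[0,0,0,0,0,0,0.02],[0,0,0,0,0,0,0.02]]]'; python3 go.py 0.5776 0.1623 0.043 52.6
```

```text
clock: 8.3
tcp_pos: [0.5784, 0.161, 0.0543]
tool_rot: [0.001, 0.321, 0.947, 0.0]
wrist_force: [0.2, -0.3, -1.1]
grip_width: 0.33
finger_force: 24.8
t 8.3 tcp [0.5784 0.161  0.0543] yline 52.601814997219606 grip 0.3304330755027259 ff 24.795887768268585 F [ 0.217  -0.3306 -1.0666]
turn [0.0017 0.0022 0.    ] then shift [0.0015 0.0006 0.0113] j [-0.4332  0.5864  0.1912  1.6198 -0.1293  0.9451  0.7205]
```

```bash
python3 -m handwheel '[[[0,0,0,0.0015,0.0006,0.003,0.02],[0,0,0,0,0,0.003,0.02],[0,0,0,0,0,0.002,0.02],[0,0,0,0,0,0,0.02],[0,0,0,0,0,0,0.02]]]'; python3 go.py 0.5776 0.1623 0.043 52.6
```

```text
clock: 8.93
tcp_pos: [0.5772, 0.1623, 0.0457]
tool_rot: [0.001, 0.321, 0.947, 0.0]
wrist_force: [-0.4, 0.3, -1.3]
grip_width: 0.332
finger_force: 24.9
t 8.93 tcp [0.5772 0.1623 0.0457] yline 52.60277362673963 grip 0.3315606064051898 ff 24.853373765945435 F [-0.4359  0.2612 -1.2583]
turn [0.0008 0.0014 0.    ] then shift [-0.0003  0.0003  0.0027] j [-0.4345  0.5964  0.1892  1.6275 -0.1315  0.9286  0.7195]
```

```bash
python3 -m handwheel '[[[0,0,0,0,0,0.0015,0.02],[0,0,0,0,0,0,0.02],[0,0,0,0,0,0,0.02]]]'; python3 -m handwheel '[[[0,0,0,0,0,0.0012,0.02],[0,0,0,0,0,0,0.02],[0,0,0,0,0,0,0.02]]]';python3 go.py 0.5776 0.1623 0.043 52.6
```

```text
clock: 9.3
tcp_pos: [0.5776, 0.1628, 0.0445]
tool_rot: [0.001, 0.32, 0.947, 0.001]
wrist_force: [1.2, 2.1, 0.3]
grip_width: 0.328
finger_force: 24.9
clock: 9.68
tcp_pos: [0.5778, 0.1631, 0.0436]
tool_rot: [0.001, 0.32, 0.947, 0.001]
wrist_force: [1.1, 3.1, 3.6]
grip_width: 0.332
finger_force: 25.2
t 9.68 tcp [0.5778 0.1631 0.0436] yline 52.62633200422358 grip 0.331537702277525 ff 25.161605179309845 F [1.0843 3.0621 3.5972]
turn [0.0029 0.0021 0.0005] then shift [-0.0003 -0.0008  0.0006] j [-0.4343  0.5993  0.1881  1.6285 -0.1327  0.9228  0.7202]
```

```bash
python3 -m handwheel '[[[0,0,0,0,0,0,0.032],[0,0,0,0,0,0,0.036],[0,0,0,0,0,0,0.042],[0,0,0,0,0,0,0.05],[0,0,0,0,0,0,0.05],[0,0,0,0,0,-0.005,0.05],[0,0,0,0,0,-0.015,0.05],[0,0,0,0,0,-0.03,0.05],[0,0,0,0,0,-0.03,0.05],[0,0,0,0,0,0,0.05]]]'; python3 go.py 0.4188 0.3542 0.12 52.6
```

```text
clock: 10.92
tcp_pos: [0.5798, 0.1629, 0.1273]
tool_rot: [0.004, 0.321, 0.947, 0.003]
wrist_force: [-0.0, 0.7, -0.1]
grip_width: 0.585
finger_force: 0.0
t 10.93 tcp [0.5798 0.1629 0.1273] yline 52.5988000616933 grip 0.585216338831726 ff 0.0 F [-0.0249  0.6694 -0.1206]
turn [ 0.0076  0.0063 -0.    ] then shift [0.2441 0.0542 0.0073] j [-0.4455  0.5038  0.2051  1.5532 -0.1109  1.0861  0.7036]
```

```bash
python3 -m handwheel '[[[0.0076,0.006,0,0.014,0.003,0,0.055],[0,0,0,0.02,0.0045,0,0.06],[0,0,0,0.03,0.0065,0,0.06],[0,0,0,0.03,0.0065,0,0.06],[0,0,0,0.03,0.0065,0,0.06],[0,0,0,0.03,0.0065,0,0.06],[0,0,0,0.03,0.0065,0,0.06],[0,0,0,0.03,0.0065,0,0.06],[0,0,0,0.02,0.0045,0.005,0.06],[0,0,0,0.01,0.003,0.01,0.06],[0,0,0,0,0,0.015,0.06],[0,0,0,0,0,0.015,0.06],[0,0,0,0,0,0,0.06],[0,0,0,0,0,0,0.06]]]'; python3 go.py 0.4190 0.3538 0.032 52.6; python3 -c "
from h import *
im,d=snap('top','g3'); cv2.imwrite('pics/g3c.png',cv2.resize(im[185:295,95:245],(750,550),interpolation=cv2.INTER_CUBIC)[:,:,::-1])"
```

```text
clock: 12.68
tcp_pos: [0.4164, 0.3526, 0.0786]
tool_rot: [-0.003, 0.321, 0.947, -0.003]
wrist_force: [0.4, -0.2, 0.8]
grip_width: 0.702
finger_force: 0.0
t 12.68 tcp [0.4164 0.3526 0.0786] yline 52.51012342641858 grip 0.7020056746488695 ff 0.0 F [ 0.3848 -0.2058  0.7602]
turn [-0.0068 -0.0042 -0.0016] then shift [-0.0014  0.0026  0.0466] j [-0.8304  0.4645  0.1309  1.7474 -0.0757  0.942   0.2483]
```

View pics/g3c.png

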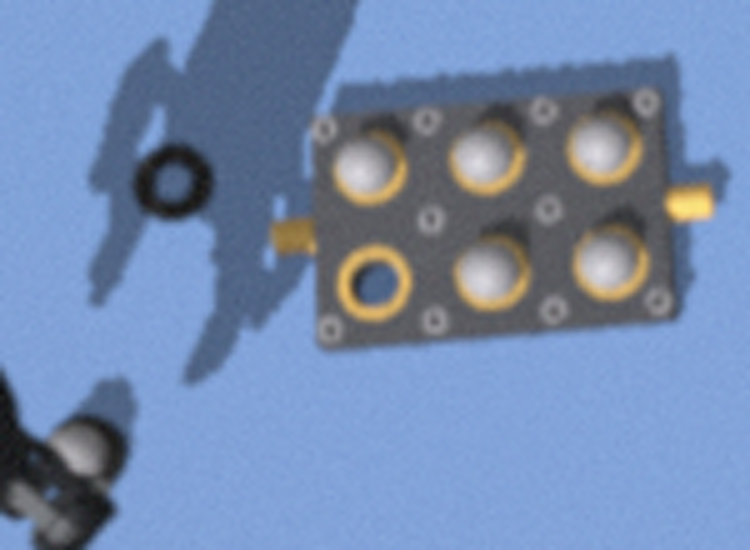

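Ball A sits in seat_a at (487,157), like its neighbours. Seat_b at (374,284) is still empty, and ball B at about (80,450) has the open gripper above it. Next is the descent onto ball B.

```bash
python3 -m handwheel '[[[-0.004,-0.003,0,-0.0014,0.0018,0.01,0.06],[0,0,0,0,0,0.015,0.06],[0,0,0,0,0,0.01,0.06],[0,0,0,0,0,0.006,0.06],[0,0,0,0,0,0.003,0.06],[0,0,0,0,0,0,0.06],[0,0,0,0,0,0,0.06]]]'; python3 go.py 0.4190 0.3538 0.032 52.6
```

```text
clock: 13.6
tcp_pos: [0.4179, 0.354, 0.035]
tool_rot: [-0.001, 0.321, 0.947, -0.001]
wrist_force: [0.0, -0.6, 0.4]
grip_width: 0.702
finger_force: 0.0
t 13.6 tcp [0.4179 0.354  0.035 ] yline 52.605726185643086 grip 0.7016771646788357 ff 0.0 F [ 0.0449 -0.558   0.4161]
turn [-0.002  -0.0014  0.0001] then shift [-0.001   0.0005  0.003 ] j [-0.8258  0.5244  0.1241  1.7809 -0.0844  0.8437  0.2563]
```

```bash
python3 -m handwheel '[[[0,0,0,-0.001,0.0005,0.003,0.06],[0,0,0,0,0,0,0.06],[0,0,0,0,0,0,0.045],[0,0,0,0,0,0,0.035],[0,0,0,0,0,0,0.02],[0,0,0,0,0,0,0.02],[0,0,0,0,0,0,0.02],[0,0,0,0,0,0,0.02]]]' 25;python3 go.py 0.4190 0.3538 0.032 52.6;  python3 -m handwheel '[[[0,0,0,0,0,-0.005,0.02],[0,0,0,0,0,-0.01,0.02],[0,0,0,0,0,-0.02,0.02],[0,0,0,0,0,-0.025,0.02],[0,0,0,0,0,-0.025,0.02],[0,0,0,0,0,0,0.02],[0,0,0,0,0,0,0.02]]]'; python3 go.py 0.5102 0.2138 0.12 52.6
```

```text
clock: 14.6
tcp_pos: [0.4204, 0.3555, 0.0328]
tool_rot: [-0.0, 0.32, 0.947, 0.001]
wrist_force: [4.1, 4.9, 1.3]
grip_width: 0.327
finger_force: 24.6
t 14.6 tcp [0.4204 0.3555 0.0328] yline 52.622116371247294 grip 0.32697854720464503 ff 24.64022308588028 F [4.1093 4.9141 1.3038]
turn [ 0.0026 -0.0009  0.0004] then shift [ 0.     -0.0022  0.0008] j [-0.8239  0.5296  0.1233  1.7788 -0.0858  0.8359  0.2585]
clock: 15.48
tcp_pos: [0.4179, 0.3526, 0.1155]
tool_rot: [-0.002, 0.321, 0.947, -0.003]
wrist_force: [-0.1, 0.1, -1.0]
grip_width: 0.33
finger_force: 24.8
t 15.47 tcp [0.4179 0.3526 0.1155] yline 52.59344408719509 grip 0.32955388560727106 ff 24.79769915342331 F [-0.0911  0.1018 -0.9785]
turn [-0.0061 -0.0021 -0.0001] then shift [-0.1576 -0.0542 -0.0045] j [-0.8346  0.4214  0.1369  1.7091 -0.0664  1.022   0.2434]
```

```bash
python3 -m handwheel '[[[-0.003,-0.001,0,-0.01,-0.0034,-0.0045,0.02],[0,0,0,-0.02,-0.007,0,0.02],[0,0,0,-0.025,-0.009,0,0.02],[0,0,0,-0.025,-0.0085,0,0.02],[0,0,0,-0.025,-0.0085,0,0.02],[0,0,0,-0.025,-0.0085,0,0.02],[0,0,0,-0.018,-0.006,0.005,0.02],[0,0,0,-0.0096,-0.0033,0.01,0.02],[0,0,0,0,0,0.015,0.02],[0,0,0,0,0,0.02,0.02],[0,0,0,0,0,0.01,0.02],[0,0,0,0,0,0.005,0.02],[0,0,0,0,0,0,0.02],[0,0,0,0,0,0,0.02]]]'; python3 go.py 0.5102 0.2138 0.0435 52.6
```

```text
clock: 17.23
tcp_pos: [0.5118, 0.2152, 0.0567]
tool_rot: [0.0, 0.321, 0.947, 0.001]
wrist_force: [-0.7, -1.1, -0.3]
grip_width: 0.331
finger_force: 24.8
t 17.23 tcp [0.5118 0.2152 0.0567] yline 52.60955937616782 grip 0.3314817607338178 ff 24.79917973279953 F [-0.6637 -1.0996 -0.2949]
turn [0.0014 0.0001 0.0002] then shift [ 0.0004 -0.0021  0.0132] j [-0.5613  0.5064  0.1792  1.7489 -0.1119  0.8949  0.5841]
```

```bash
python3 -m handwheel '[[[0,0,0,0.0004,-0.0021,0.004,0.02],[0,0,0,0,0,0.004,0.02],[0,0,0,0,0,0.002,0.02],[0,0,0,0,0,0,0.02],[0,0,0,0,0,0,0.02]]]'; python3 go.py 0.5102 0.2138 0.0435 52.6
```

```text
clock: 17.85
tcp_pos: [0.51, 0.2137, 0.0462]
tool_rot: [0.0, 0.321, 0.947, 0.0]
wrist_force: [0.6, 0.4, -1.2]
grip_width: 0.328
finger_force: 24.9
t 17.85 tcp [0.51   0.2137 0.0462] yline 52.60116579812762 grip 0.3281252030947093 ff 24.86514061689377 F [ 0.6347  0.3907 -1.2412]
turn [ 0.0009 -0.0002  0.    ] then shift [-0.      0.0002  0.0027] j [-0.5585  0.5175  0.177   1.7625 -0.1149  0.8709  0.5879]
```

```bash
python3 -m handwheel '[[[0,0,0,0,0,0.0015,0.02],[0,0,0,0,0,0.0013,0.02],[0,0,0,0,0,0,0.02],[0,0,0,0,0,0,0.02]]]';python3 go.py 0.5102 0.2138 0.0435 52.6
```

```text
clock: 18.35
tcp_pos: [0.5112, 0.2142, 0.0441]
tool_rot: [0.001, 0.321, 0.947, 0.001]
wrist_force: [4.2, 2.5, 4.4]
grip_width: 0.331
finger_force: 25.2
t 18.35 tcp [0.5112 0.2142 0.0441] yline 52.60893008234798 grip 0.3307404505076307 ff 25.177584886550903 F [4.1582 2.5145 4.4061]
turn [0.0034 0.0012 0.0002] then shift [ 0.0006 -0.0009  0.0006] j [-0.558   0.5208  0.1764  1.7632 -0.1159  0.864   0.5887]
```

```bash
python3 -m handwheel '[[[0,0,0,0,0,0,0.032],[0,0,0,0,0,0,0.036],[0,0,0,0,0,0,0.042],[0,0,0,0,0,0,0.05],[0,0,0,0,0,0,0.05],[0,0,0,0,0,-0.005,0.05],[0,0,0,0,0,-0.015,0.05],[0,0,0,0,0,-0.03,0.05],[0,0,0,0,0,-0.04,0.05],[0,0,0,0,0,-0.04,0.05],[0,0,0.16,0,0,-0.02,0.05],[0,0,0.163,0,0,0,0.05],[0,0,0.163,0,0,0,0.05],[0,0,0.163,0,0,0,0.05],[0,0,0.163,0,0,0,0.05],[0,0,0.163,0,0,0,0.05],[0,0,0.163,0,0,0,0.05],[0,0,0,0,0,0,0.05],[0,0,0,0,0,0,0.05]]]'; python3 go.py 0.532 -0.281 0.11 -12.7; python3 -c "
from h import *
im,d=snap('top','g4')
a=cv2.resize(im[200:260,150:230],(400,300),interpolation=cv2.INTER_CUBIC); b=cv2.resize(im[190:270,300:400],(400,320),interpolation=cv2.INTER_CUBIC)
o=np.zeros((320,800,3),np.uint8); o[:300,:400]=a; o[:,400:]=b
cv2.imwrite('pics/g4c.png',o[:,:,::-1])
print(onz('top',[[352,311.5],[355/1.4286,198/1.4286],[387/1.4286,413/1.4286],[400/1.4286,127/1.4286],[500/1.4286,225/1.4286]],.05))"
```

```text
clock: 20.72
tcp_pos: [0.5098, 0.2135, 0.1939]
tool_rot: [-0.0, 0.78, 0.626, 0.0]
wrist_force: [-0.5, 0.3, 0.2]
grip_width: 0.585
finger_force: 0.0
t 20.73 tcp [0.5098 0.2135 0.1939] yline -12.463107233693602 grip 0.5846680213178002 ff 0.0 F [-0.5497  0.3213  0.1791]
turn [ 0.0001 -0.0011  0.0041] then shift [-0.4775  0.1304  0.0839] j [-0.7358  0.3673  0.412   1.6076 -0.1559  1.1985 -0.5091]
[[ 0.35573096 -0.24555539  0.05      ]
 [ 0.78393559  0.02704534  0.05      ]
 [ 0.40006452 -0.04927742  0.05      ]
 [ 0.92805921 -0.04896776  0.05      ]
 [ 0.74351293 -0.23757066  0.05      ]]
```

View pics/g4c.png

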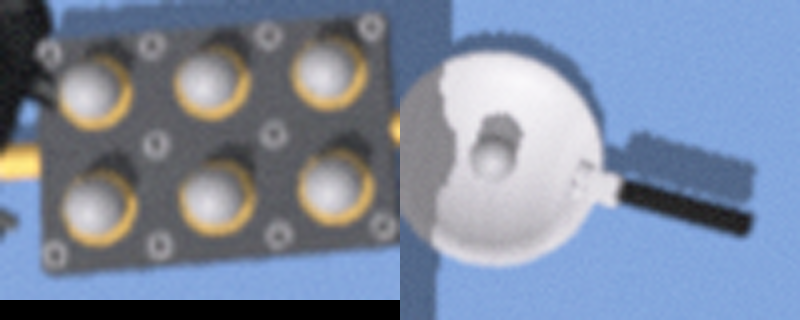

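All six seats now hold a ball, with ball B at (97,205) in the left half. The dish and worn ball are unmoved (right half, handle from (622,190) to (750,222)). I'm moving above the handle.

```bash
python3 -m handwheel '[[[0,0,0.004,-0.012,0.0034,0,0.06],[0,0,0,-0.025,0.007,0,0.06],[0,0,0,-0.04,0.011,0,0.06],[0,0,0,-0.04,0.011,0,0.06],[0,0,0,-0.04,0.011,0,0.06],[0,0,0,-0.04,0.011,0,0.06],[0,0,0,-0.04,0.011,0,0.06],[0,0,0,-0.04,0.011,0,0.06],[0,0,0,-0.04,0.011,0,0.06],[0,0,0,-0.04,0.011,0,0.06],[0,0,0,-0.04,0.011,0,0.06],[0,0,0,-0.04,0.011,0,0.06],[0,0,0,-0.025,0.007,0.01,0.06],[0,0,0,-0.0155,0.004,0.02,0.06],[0,0,0,0,0,0.025,0.06],[0,0,0,0,0,0.02,0.06],[0,0,0,0,0,0.01,0.06],[0,0,0,0,0,0,0.06],[0,0,0,0,0,0,0.06]]]'; python3 go.py 0.532 -0.281 0.03 -12.7
```

```text
clock: 23.15
tcp_pos: [0.5323, -0.2815, 0.1088]
tool_rot: [0.0, 0.782, 0.624, 0.0]
wrist_force: [0.1, -0.8, -0.1]
grip_width: 0.701
finger_force: 0.0
t 23.15 tcp [ 0.5323 -0.2815  0.1088] yline -12.808003721707026 grip 0.7006123796145898 ff 0.0 F [ 0.1443 -0.8333 -0.0723]
turn [ 0.001  -0.     -0.0019] then shift [ 0.0004 -0.0005  0.0788] j [ 0.0819  0.572   0.5552  1.574  -0.3282  1.0889  0.4954]
```

```bash
python3 -m handwheel '[[[0.001,0,-0.002,0.0004,-0.0005,0.015,0.06],[0,0,0,0,0,0.02,0.06],[0,0,0,0,0,0.02,0.06],[0,0,0,0,0,0.012,0.06],[0,0,0,0,0,0.007,0.06],[0,0,0,0,0,0.003,0.06],[0,0,0,0,0,0,0.06],[0,0,0,0,0,0,0.06]]]' 20; python3 go.py 0.532 -0.281 0.03 -12.7
```

```text
clock: 24.15
tcp_pos: [0.5318, -0.2811, 0.0316]
tool_rot: [-0.0, 0.781, 0.624, -0.0]
wrist_force: [0.6, 0.4, -0.1]
grip_width: 0.7
finger_force: 0.0
t 24.15 tcp [ 0.5318 -0.2811  0.0316] yline -12.713099651845486 grip 0.7004588382616146 ff 0.0 F [ 0.6359  0.3509 -0.1355]
turn [-0.0002 -0.     -0.0002] then shift [0.0001 0.0002 0.0016] j [ 0.1088  0.6624  0.5138  1.6389 -0.3829  0.9424  0.5382]
```

```bash
python3 -m handwheel '[[[0,0,0,0,0,0.0015,0.045],[0,0,0,0,0,0,0.032],[0,0,0,0,0,0,0.026],[0,0,0,0,0,0,0.024],[0,0,0,0,0,0,0.022],[0,0,0,0,0,0,0.021],[0,0,0,0,0,0,0.02],[0,0,0,0,0,0,0.019],[0,0,0,0,0,0,0.018],[0,0,0,0,0,0,0.017],[0,0,0,0,0,0,0.016],[0,0,0,0,0,0,0.015],[0,0,0,0,0,0,0.013],[0,0,0,0,0,0,0.01],[0,0,0,0,0,0,0.005],[0,0,0,0,0,0,0.005]]]' 20; python3 go.py 0.532 -0.281 0.03 -12.7
```

```text
clock: 26.15
tcp_pos: [0.5315, -0.2808, 0.0296]
tool_rot: [-0.0, 0.781, 0.624, -0.0]
wrist_force: [1.9, -0.6, -0.0]
grip_width: 0.187
finger_force: 20.3
t 26.15 tcp [ 0.5315 -0.2808  0.0296] yline -12.717311090779118 grip 0.18737100386206684 ff 20.348794162273407 F [ 1.8646 -0.6233 -0.0005]
turn [-0.001  -0.0003 -0.0003] then shift [-0.0001  0.0005 -0.0004] j [ 0.1095  0.665   0.5126  1.6402 -0.3842  0.9394  0.539 ]
```

```bash
python3 -m handwheel '[[[0,0,0,0,0,0,0],[0,0,0,0,0,0,0],[0,0,0,0,0,0,0],[0,0,0,0,0,-0.001,0],[0,0,0,0,0,-0.002,0],[0,0,0,0,0,-0.003,0],[0,0,0,0,0,-0.004,0],[0,0,0,0,0,-0.004,0],[0,0,0,0,0,-0.002,0],[0,0,0,0,0,0,0],[0,0,0,0,0,0,0],[0,0,0,0,0,0,0]]]' 120; python3 go.py 0.532 -0.281 0.07 -12.7; python3 - <<'E'
from h import *
np.set_printoptions(precision=4,suppress=True)
print(ctrl.sense()['torque'])
im,d=snap('scene','g5'); a=cv2.resize(im[140:230,220:310],(480,480),interpolation=cv2.INTER_CUBIC)
im,d=snap('top','g5t'); b=cv2.resize(im[200:260,290:350],(320,320),interpolation=cv2.INTER_CUBIC)
o=np.zeros((480,800,3),np.uint8); o[:,:480]=a; o[:320,480:]=b; cv2.imwrite('pics/g5c.png',o[:,:,::-1])
# plane fit of the dish rim from the top depth: ring 60..69mm
v,u=np.mgrid[200:262,290:352]; o3,r=ray('top',np.c_[u.ravel(),v.ravel()]); P=o3+r*d[v.ravel(),u.ravel()][:,None]
c=np.array([.5582,-.1757]); q=np.hypot(*(P[:,:2]-c).T); m=(q>.045)&(q<.063)&(P[:,2]>.01)
A=np.c_[P[m,:2]-c,np.ones(m.sum())]; print(m.sum(),np.linalg.lstsq(A,P[m,2],rcond=None)[0])
d0=load('top0')['d']; P=o3+r*d0[v.ravel(),u.ravel()][:,None]; q=np.hypot(*(P[:,:2]-c).T); m=(q>.045)&(q<.063); A=np.c_[P[m,:2]-c,np.ones(m.sum())]; print('before',np.linalg.lstsq(A,P[m,2],rcond=None)[0])
E
```

```text
clock: 27.65
tcp_pos: [0.5312, -0.2807, 0.0453]
tool_rot: [-0.001, 0.781, 0.624, -0.0]
wrist_force: [-0.3, -0.7, -2.4]
grip_width: 0.164
finger_force: 116.6
t 27.65 tcp [ 0.5312 -0.2807  0.0453] yline -12.7110400779372 grip 0.16412511469158322 ff 116.64453864097595 F [-0.321  -0.7098 -2.4018]
turn [-0.0018 -0.0005 -0.0002] then shift [-0.0002  0.0008 -0.0247] j [ 0.103   0.6449  0.5222  1.63   -0.372   0.9693  0.53  ]
[-0.2517  0.0668  0.0473]
805 [ 0.0264 -0.0161  0.0286]
before [-0.0009 -0.0183  0.0146]
```

View pics/g5c.png

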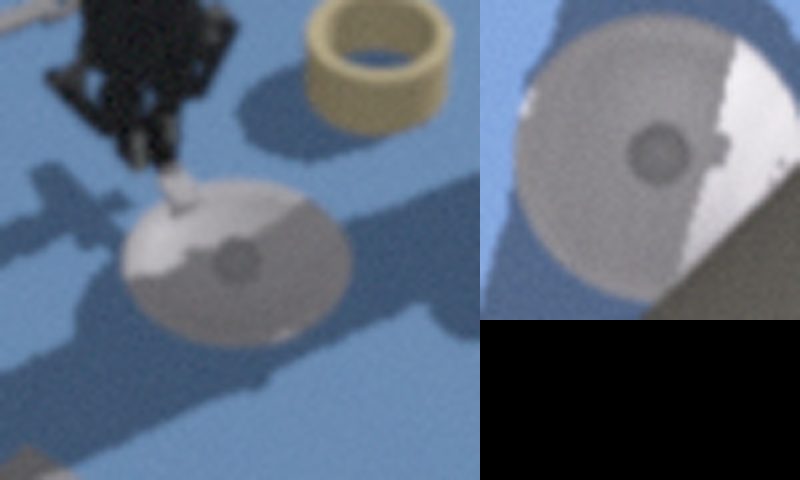

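Picture: the dish hangs level in the gripper, clear of the table (shadow offset). The worn ball is in its middle, at (238,262) left and (660,153) right. I'm lifting straight up slowly.

```bash
python3 -m handwheel '[[[0,0,0,0,0,-0.001,0],[0,0,0,0,0,-0.003,0],[0,0,0,0,0,-0.005,0],[0,0,0,0,0,-0.007,0],[0,0,0,0,0,-0.009,0],[0,0,0,0,0,-0.01,0],[0,0,0,0,0,-0.01,0],[0,0,0,0,0,-0.01,0],[0,0,0,0,0,-0.01,0],[0,0,0,0,0,-0.01,0],[0,0,0,0,0,-0.01,0],[0,0,0,0,0,-0.01,0],[0,0,0,0,0,-0.01,0],[0,0,0,0,0,-0.01,0],[0,0,0,0,0,-0.009,0],[0,0,0,0,0,-0.007,0],[0,0,0,0,0,-0.005,0],[0,0,0,0,0,-0.003,0],[0,0,0,0,0,-0.001,0],[0,0,0,0,0,0,0]]]' 120; cat > chk.py <<'E'
from h import *
from go import need
np.set_printoptions(precision=4,suppress=True)
import sys
s=ctrl.sense(); q=s['tool_rot']; t=s['tcp_pos']
from scipy.spatial.transform import Rotation as Ro
R=Ro.from_quat(np.r_[q[1:],q[0]]).as_matrix()
c=t-R[:,0]*.108; c=c[:2]; print('exp dish mid',c,'torque',s['torque'])
for n in('top','scene'):
    im,d=snap(n,'k'+n); v,u=np.mgrid[0:420,0:560]; u=u.ravel();v=v.ravel(); o,r=ray(n,np.c_[u,v]); P=o+r*d[v,u][:,None]
    rim=P[:,:2]-c; qd=np.hypot(*rim.T); zz=t[2]-.03; m=(qd<.064)&(abs(P[:,2]-zz-.015)<.03)
    f=m&(qd>.03); A=np.c_[rim[f],np.ones(f.sum())]; w=np.ones(f.sum(),bool)
    for _ in range(6):
        k=np.linalg.lstsq(A[w],P[f][w,2],rcond=None)[0]; e=P[f][:,2]-A@k; w=abs(e)<.008
    b=m&(P[:,2]>zz+.024)&(qd<.04)
    print(n,m.sum(),'tilt/height',k,w.sum(),'ball top pts',b.sum(),P[b].mean(0) if b.any() else None,'offset',(P[b].mean(0)[:2]-c) if b.any() else None)
E
python3 go.py 0.532 -0.281 0.19 -12.7; python3 chk.py
```

```text
clock: 30.25
tcp_pos: [0.5314, -0.2808, 0.1853]
tool_rot: [-0.001, 0.781, 0.624, -0.0]
wrist_force: [0.0, 0.6, -2.8]
grip_width: 0.165
finger_force: 116.6
t 30.25 tcp [ 0.5314 -0.2808  0.1853] yline -12.71587377936982 grip 0.16474007503333013 ff 116.63682460784912 F [ 0.0325  0.6306 -2.7611]
turn [-0.0019 -0.0004 -0.0003] then shift [-0.0001  0.0006 -0.0047] j [ 0.0644  0.5012  0.5842  1.4809 -0.2831  1.2465  0.461 ]
exp dish mid [ 0.5076 -0.3861] torque [-0.2294  0.0639 -0.0367]
top 0 tilt/height [0. 0. 0.] 0 ball top pts 0 None offset None
scene 6 tilt/height [-0.4887  0.3159  0.1808] 6 ball top pts 0 None offset None
```

```bash
sed -i 's/c=t-R/c=t+R/' chk.py; python3 chk.py
```

```text
exp dish mid [ 0.5551 -0.1754] torque [-0.2764  0.0215 -0.056 ]
top 2526 tilt/height [-0.0061 -0.0212  0.1667] 1885 ball top pts 116 [ 0.5561 -0.1722  0.184 ] offset [0.001  0.0032]
scene 956 tilt/height [-0.0235 -0.0239  0.1668] 693 ball top pts 44 [ 0.5607 -0.169   0.1841] offset [0.0055 0.0064]
```

```bash
python3 -m handwheel '[[[0,0,0.01,0,0,0,0],[0,0,0.02,0,0,0,0],[0,0,0.03,0,0,0,0],[0,0,0.04,0,0,0,0],[0,0,0.04,0,0,0,0],[0,0,0.04,0,0,0,0],[0,0,0.04,0,0,0,0],[0,0,0.04,0,0,0,0],[0,0,0.04,0,0,0,0],[0,0,0.04,0,0,0,0],[0,0,0.04,0,0,0,0],[0,0,0.04,0,0,0,0],[0,0,0.04,0,0,0,0],[0,0,0.04,0,0,0,0],[0,0,0.04,0,0,0,0],[0,0,0.04,0,0,0,0],[0,0,0.03,0,0,0,0],[0,0,0.02,0,0,0,0],[0,0,0.01,0,0,0,0],[0,0,0,0,0,0,0]]]'; python3 go.py 0.531 -0.281 0.185 -90; python3 chk.py
```

```text
clock: 32.95
tcp_pos: [0.5315, -0.2808, 0.1855]
tool_rot: [-0.001, 0.938, 0.347, -0.001]
wrist_force: [0.1, -0.7, -3.3]
grip_width: 0.162
finger_force: 116.6
t 32.95 tcp [ 0.5315 -0.2808  0.1855] yline -49.38893424851444 grip 0.16230864608273682 ff 116.63702845573425 F [ 0.1281 -0.7407 -3.2599]
turn [-0.0012  0.0011  0.7088] then shift [-0.0005  0.0002  0.0005] j [-0.024   0.5325  0.7288  1.4842 -0.3622  1.2647 -0.1161]
exp dish mid [ 0.6135 -0.2105] torque [-0.1949  0.2344  0.003 ]
top 2432 tilt/height [-0.0139 -0.0023  0.1669] 1815 ball top pts 110 [ 0.6164 -0.2098  0.1845] offset [0.0029 0.0007]
scene 986 tilt/height [-0.0256 -0.0086  0.167 ] 726 ball top pts 47 [ 0.6213 -0.2064  0.1844] offset [0.0077 0.0042]
```

Turned halfway: level, ball centred. Remaining 0.709 rad.

```bash
python3 -m handwheel '[[[0,0,0.01,0,0,0,0],[0,0,0.02,0,0,0,0],[0,0,0.03,0,0,0,0],[0,0,0.04,0,0,0,0],[0,0,0.045,0,0,0,0],[0,0,0.05,0,0,0,0],[0,0,0.05,0,0,0,0],[0,0,0.05,0,0,0,0],[0,0,0.05,0,0,0,0],[0,0,0.05,0,0,0,0],[0,0,0.05,0,0,0,0],[0,0,0.05,0,0,0,0],[0,0,0.05,0,0,0,0],[0,0,0.05,0,0,0,0],[0,0,0.04,0,0,0,0],[0,0,0.03,0,0,0,0],[0,0,0.02,0,0,0,0],[0,0,0.015,0,0,0,0],[0,0,0.009,0,0,0,0],[0,0,0,0,0,0,0]]]'; python3 -m handwheel '[[[0,0,0,0,0,0,0],[0,0,0,0,0,0,0],[0,0,0,0,0,0,0],[0,0,0,0,0,0,0]]]' >/dev/null; python3 go.py 0.531 -0.281 0.185 -90; python3 chk.py; python3 -c "
from h import *
a=load('ktop')['im'].astype(int);b=load('g4')['im'].astype(int)
m=abs(a-b).max(2)
print('plate change',[(m[y-6:y+6,x-6:x+6]>60).sum() for x,y in (150+np.array([[97,88],[212,82],[328,74],[99,205],[217,197],[335,188]])/5+[0,0]).astype(int)*[1,1]+[0,50]])"
```

```text
clock: 35.55
tcp_pos: [0.5315, -0.2808, 0.1855]
tool_rot: [-0.0, 1.0, -0.0, -0.001]
wrist_force: [-0.2, -0.6, -2.7]
grip_width: 0.163
finger_force: 116.6
t 36.05 tcp [ 0.5315 -0.2809  0.1855] yline -90.00703596040812 grip 0.1623655332887723 ff 116.55418753623962 F [ 0.3248  0.4434 -2.1033]
turn [-0.0008  0.0013 -0.0001] then shift [-0.0005  0.0001  0.0005] j [-0.1163  0.5818  0.8942  1.4877 -0.4612  1.2951 -0.7469]
exp dish mid [ 0.6395 -0.2809] torque [0.0261 0.2199 0.033 ]
top 1573 tilt/height [0.0249 0.0592 0.1653] 1114 ball top pts 108 [ 0.6434 -0.2826  0.1849] offset [ 0.0039 -0.0018]
scene 929 tilt/height [-0.0199  0.0098  0.1671] 675 ball top pts 40 [ 0.6473 -0.2799  0.1844] offset [0.0078 0.0009]
plate change [np.int64(0), np.int64(0), np.int64(0), np.int64(0), np.int64(0), np.int64(0)]
```

```bash
python3 -c "
from rig import ctrl
print(ctrl.hand_in())"
```

```text
the job is handed in; nothing more can be done
None
```

The job is handed in at about 36 s: my last checks showed both new balls in their seats and the dish held level about 15 cm up, handle straight back to the robot, with the worn ball in its middle; the hand-in returned no verdict.

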